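Set the spacer and hold the incubator tile flush

TASK

Take the yellow spacer from its wooden rack and slide it, upright, into whichever gap beside the blue tile is wide enough for it, about midway along the tile's edge, until it stands on the tray floor, then let go of it; do not force it into the narrow gap. Then press the middle of the sprung blue tile straight down with the closed fingertips, firmly but gently, until it stops flush with the white tiles, and finish while still holding it pressed down there, with the spacer left standing in its gap. Leave the dish, the tape roll, the jar and the bird house where they are.

Things in the scene. Friction and masses are not known exactly. Their poses are not given: they have to be found in the camera images.
- tray: Grey floor tray, fixed, 128 x 262 x 20 mm with a low aluminium rim. Origin: centre of its underside, on the bench; z up. Its floor is 10 mm above the bench. Along its y stand three tiles, white, blue, white, with two gaps between them; which white tile is on which side varies. The gaps run along the tray's x, 80 mm long, open above, down to the tray floor.
- tile_top (a point): Centre of the top of the blue middle tile (80 x 80 mm), axes as the tray's, above the tray's origin. The tile sits on sprung pads and only moves up and down: untouched, its top is 38 mm above the bench, 8 mm proud of the white tiles; fully down it stops at 30 mm, flush with them.
- tile (a joint): How far the blue tile is pressed down, m: 0 untouched, 0.008 fully down on its stop, flush with the white tiles. The springs push back with about 3 N at the first touch and 9 N when fully down; beyond that the tile stands on a rigid stop.
- slim_tile: White fixed tile, 80 mm along the tray's x, 50 mm along its y, top 30 mm above the bench. Origin: centre of its underside, axes as the tray's. Its centre is 80 mm from the blue tile's centre along the tray's +y or -y; the gap between the two is 15 mm wide, its middle 47.5 mm from the blue tile's centre. The spacer fits here.
- broad_tile: White fixed tile, 80 mm along the tray's x, 68 mm along its y, same height, on the other side of the blue tile, centre 80 mm from the blue tile's centre. The gap between it and the blue tile is only 6 mm wide: the spacer does not fit. Origin at the centre of its underside, axes as the tray's.
- spacer: Loose yellow plastic slab with a thin black line around it, about 50 g: 50 mm long (x), 10 mm thick (y), 65 mm tall (z), edges slightly rounded. Origin: centre of its underside. It stands upright in the rack's slot, axes as the rack's, sticking out 39 mm. Seated in the gap it sticks up 37 mm above the untouched blue tile.
- rack: Light wooden block fixed to the bench, 90 x 70 x 26 mm, origin at the centre of its underside, z up. A slot in the middle of its top, 54 mm along its x and 13 mm along its y, 20 mm deep (slot floor 6 mm above the bench), holds the spacer, which lifts straight up.
- dish: Bystander: small white bowl, 70 mm across, 32 mm tall; origin at the centre of its underside.
- tape: Bystander: green tape roll lying flat, 70 mm across, 22 mm tall; origin at the centre of its underside.
- house: Bystander: purple bird house with a pointed roof, 88 mm across, 110 mm tall; origin at the centre of its underside.
- jar: Bystander: jar with a red lid, 52 mm across, 70 mm tall; origin at the centre of its underside.
Not all that is in view belongs to the job. There is more than one size of the spacer; the one meant has the size given above.

How it is judged:
On the way, in this order (a step that is already met when the one before it is completed fails the run):
1. the spacer stands in the wide gap, on the tray floor, let go, the blue tile not yet pressed (x of spacer in the frame of tile_top between -0.018 and 0.018 m and horizontal distance between spacer and slim_tile below 0.042 m and horizontal distance between spacer and tile_top below 0.053 m and height (world z) of spacer below 0.014 m and angle between spacer's own z axis and vertical below 0.3 rad and angle between the x axis of spacer and the x axis of tray, either way round below 0.2 rad and contact force between each of the arm, the fingers and spacer below 0.3 N and value of joint tile below 0.003 m), for 0.3 s.
2. the fingertips press the blue tile down flush while the spacer stands in the gap (x of spacer in the frame of tile_top between -0.018 and 0.018 m and horizontal distance between spacer and slim_tile below 0.042 m and horizontal distance between spacer and tile_top below 0.053 m and height (world z) of spacer below 0.014 m and angle between spacer's own z axis and vertical below 0.3 rad and angle between the x axis of spacer and the x axis of tray, either way round below 0.2 rad and contact force between each of the arm, the fingers and spacer below 0.3 N and value of joint tile above 0.0065 m and contact force between the fingers and tile above 6 N), for 0.5 s.
At the end, for the whole second after the job is handed in: The spacer, let go, stands on the tray floor in the wide gap (foot within 4 mm of the floor, tilt under 0.3 rad, turned under 0.2 rad from the gap, within 18 mm of the middle of the tile's edge), and the fingers still hold the blue tile within 1.5 mm of its stop with over 6 N (all of step 2 and linear speed of spacer below 0.02 m/s and velocity of joint tile below 0.01 m/s); the arm keeps its last pose, push and grip.
It fails at once if the spacer is forced against the broad tile at the narrow gap (over 15 N) (contact force between spacer and broad_tile above 15 N).
It fails at once if the blue tile is pressed harder than 50 N (contact force between the arm and tile above 50 N).
It fails at once if a bystander is moved more than 30 mm (distance of any of dish, tape, house, jar from where it was at the start of the episode above 0.03 m).
It also fails if it takes over 48 s, if anything falls off the work surface, if the arm or the gripper's body presses on something with over 40 N, if the wrist force passes 120 N, or if a joint passes its speed limit or range.

ROBOT

A 6-joint arm with a two-finger parallel gripper is mounted at the origin on the work surface. World frame = base frame: x ahead of the robot, y to its left, z up, the work surface at z = 0. Lengths are in m, angles in rad, forces in N, time in s.
With the tool pointing down it reaches from about 0.3 to 1 m from the base axis. Payload 5.1 kg.
Tool frame: the origin (TCP) lies at the very end of the fingers, on their centre line; the grasp point (between the pads) lies 19 mm behind it; z points along the fingers, y is the direction in which the jaws open and shut (so a half turn about z gives the same grasp; the last joint's range is limited). The gripper opens to 95 mm and grips with 3 to 60 N. Pads are 20 mm wide; open, the fingers measure 119 mm over their backs; the gripper's body (75 mm by 180 mm) begins 59 mm behind the grasp point.
Start: joints at [1.144, 0.124, 1.65, -0, 1.367, -0.083], TCP at [0.219, 0.612, 0.215] pointing down, gripper open.
Joint ranges: [-2.61, 2.61], [-1.02, 2.33], [0.03, 2.71], [-1.35, 4.49], [0.32, 2.68], [-2.91, 2.91]. Speed limits (rad/s): [2.57, 2.57, 3.14, 3.14, 3.14, 3.14].

INTERFACE

Orientations are given as a rotation vector (axis times angle).
In Python, from station import robot gives the robot as it stands. Calls block until the motion is done:
- robot.move_ptp(position, orientation): joint-space move of the TCP to a pose.
- robot.servo_line(position, velocity=0.15, ori=None): straight line of the TCP; ori=None keeps the orientation; velocity is the mean speed in m/s.
- robot.move_joints(angles): joint-space move.
- robot.open_gripper() and robot.grasp(squeeze=None): open the fingers fully, or close them until they stop; squeeze is the grip in N (None keeps the last).
- robot.hold(seconds).
- robot.solve_ik(position, orientation): joint angles nearest the present ones, or None.
- robot.sense(): the state.
- robot.camera(name): name is "scene" or "top"; returns a dict with "image" (420x560x3 uint8, red, green, blue), "z_map" (420x560 float32, m along the optical axis (not along the pixel's ray), 0 where there is no reading), "fx", "fy", "cx", "cy" (pixels), "R" (3x3) and "t" (3): a world point X has camera coordinates R X + t. Camera axes: x right, y down, z forward; pixel columns grow to the right and rows downward; lengths in m; the calibration is good to about 2 mm. A picture is of the moment at which its call begins.
A pose or a line that the arm cannot do raises robot.MotionError and nothing moves.
- robot.hand_in(): hands the job in, once; it reports no verdict.
The state is a dict: "time": time; "joint_positions": joint angles; "joint_vel": joint speeds; "effort": joint torques, N m; "tool_pos": TCP position; "tcp_rot": TCP orientation; "wrist_force": force on the tool from outside, world axes, zero at the start; "wrist_torque": the same for the moment, N m; "opening": finger opening in m.
Only numpy, scipy, OpenCV 4.12 (cv2) and the standard library are available. Lean on these libraries where they do the work, as an engineer would, in place of code of your own. Each camera call takes 0.05 s, during which the arm holds its last target.

## Working session

There is one attempt and no reset: what is moved stays moved. The work goes in short steps, each a Python script; the robot and the scene stay as the last script left them, time stands still between calls to the robot, and variables do not carry over. Pictures are saved under pics/ and viewed, and the job is handed in when it is done.

```bash
mkdir -p pics; ls; python3 - <<'E'
from station import robot
import numpy as np, cv2
for n in ("scene","top"):
    c=robot.camera(n)
    np.savez(f"{n}0.npz",**{k:np.array(v) for k,v in c.items()})
    cv2.imwrite(f"pics/{n}0.png",c["image"][:,:,::-1])
    print(n,c["fx"],c["cx"],c["cy"],np.round(c["R"],3).tolist(),np.round(c["t"],3), -np.array(c["R"]).T@np.array(c["t"]))
s=robot.sense(); print(s)
E
```

```text
pics
scene 532.5618579375861 274.3775000215758 207.97421096295074 [[-0.225, 0.974, -0.009], [0.786, 0.176, -0.592], [-0.575, -0.141, -0.806]] [ 0.112 -0.416  1.653] [1.30355812 0.19692155 1.08676334]
top 385.70104909175285 283.0987816551338 211.8582286520564 [[0.022, -1.0, -0.001], [-0.98, -0.022, -0.197], [0.197, 0.005, -0.98]] [0.022 0.603 1.061] [0.38120886 0.02931337 1.15876676]
{'time': 0.1, 'joint_positions': array([ 1.14441716e+00,  1.24425394e-01,  1.65154200e+00,  6.49481367e-06,
        1.36747710e+00, -8.26280211e-02]), 'joint_vel': array([ 3.76133373e-05,  7.96146868e-04, -3.03015514e-03, -1.46814834e-03,
       -2.04656304e-04, -1.36240982e-03]), 'effort': array([ 1.08784825e-03, -4.18880367e+01, -3.61097932e+01,  7.77885248e-02,
        4.61430300e-02, -4.77121864e-05]), 'tool_pos': array([0.21886678, 0.61143004, 0.21351664]), 'tcp_rot': array([-5.37229469e-01, -3.09483653e+00,  2.81221843e-03]), 'wrist_force': array([-0.23181947, -0.21282724,  0.51996527]), 'wrist_torque': array([ 0.01304604, -0.03772425,  0.02650244]), 'opening': 0.09519023449147328}
```

View pics/scene0.png

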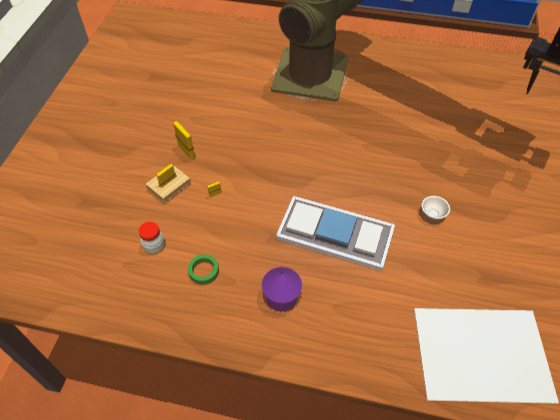

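View pics/top0.png

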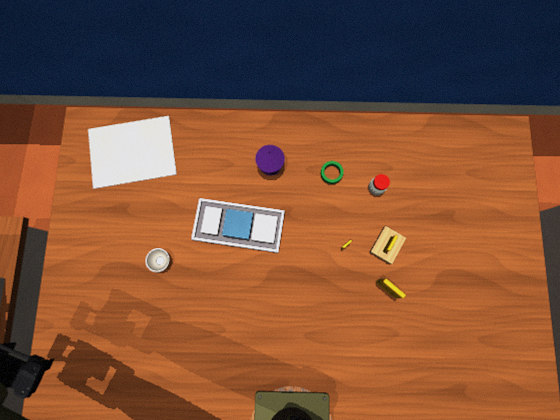

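The scene view shows the rack with the spacer at (168,180), loose decoys at (184,140) and (214,187), and the tray at (336,232). The top view shows the tray at (238,225) with its wide gap on the left (about x=223), and the rack at (389,245). Next I'll measure.

```bash
cat > h.py <<'E'
import numpy as np, cv2
def load(n): 
    d=dict(np.load(n+".npz")); return d
def cloud(c):
    z=c["z_map"]; v,u=np.mgrid[:z.shape[0],:z.shape[1]]
    P=np.stack([(u-c["cx"])/c["fx"]*z,(v-c["cy"])/c["fy"]*z,z],-1)
    return (P-c["t"])@c["R"]
def atz(c,uv,z):
    uv=np.atleast_2d(np.asarray(uv,float))
    d=np.c_[(uv[:,0]-c["cx"])/c["fx"],(uv[:,1]-c["cy"])/c["fy"],np.ones(len(uv))]@c["R"]
    o=-c["R"].T@c["t"]
    return o+d*((z-o[2])/d[:,2])[:,None]
def proj(c,X):
    p=np.atleast_2d(X)@c["R"].T+c["t"]; return np.c_[p[:,0]/p[:,2]*c["fx"]+c["cx"],p[:,1]/p[:,2]*c["fy"]+c["cy"]]
def tri(cs,uvs):
    A=[];b=[]
    for c,uv in zip(cs,uvs):
        for k,(f,cc) in enumerate(((c["fx"],c["cx"]),(c["fy"],c["cy"]))):
            m=(uv[k]-cc)/f; r=c["R"][k]-m*c["R"][2]; A.append(r); b.append(m*c["t"][2]-c["t"][k])
    return np.linalg.lstsq(np.array(A),np.array(b),rcond=None)[0]
E
python3 - <<'E'
from h import *
crops={"scene":[(265,185,140,95),(135,105,100,100)],"top":[(180,190,115,70),(335,215,80,90)]}
for n in crops:
    c=load(n+"0"); P=cloud(c); hsv=cv2.cvtColor(c["image"],cv2.COLOR_RGB2HSV)
    for i,(x,y,w,h) in enumerate(crops[n]):
        cv2.imwrite(f"pics/{n}c{i}.png",cv2.resize(c["image"][y:y+h,x:x+w,::-1],None,fx=5.5,fy=5.5,interpolation=cv2.INTER_CUBIC))
    b=((hsv[...,0]>95)&(hsv[...,0]<115)&(hsv[...,1]>80)&(hsv[...,2]>90)).astype(np.uint8)
    k,l,st,ce=cv2.connectedComponentsWithStats(b)
    for j in range(1,k):
        if st[j,4]>100: 
            q=P[l==j]; print(n,"blue",st[j],ce[j],np.median(q,0))
    b=((hsv[...,0]>22)&(hsv[...,0]<34)&(hsv[...,1]>200)&(hsv[...,2]>90)).astype(np.uint8)
    k,l,st,ce=cv2.connectedComponentsWithStats(b)
    for j in range(1,k):
        if st[j,4]>15: 
            q=P[l==j]; print(n,"yel",st[j],ce[j],np.median(q,0),q[:,2].min(),q[:,2].max())
E
```

```text
scene blue [359   0  40   9 265] [381.18490566   3.26792453] [-0.54503464  0.1744842  -0.07540576]
scene blue [411   0  44  16 555] [432.84504505   6.3027027 ] [-0.54507266  0.36179251 -0.06212738]
scene blue [ 467    0   70   26 1253] [501.07901038  11.75099761] [-0.54560867  0.59883246 -0.05104512]
scene blue [316 209  41  35 907] [336.28555678 225.67254686] [0.57310058 0.16980465 0.03745944]
scene yel [174 121  16  17  91] [181.36263736 129.13186813] [ 0.39583695 -0.27066156  0.09117421] 0.0832105849454415 0.09791078060956972
scene yel [157 164  16  13  59] [164.18644068 169.86440678] [ 0.52228579 -0.27643153  0.0703112 ] 0.06562687888312072 1.0867633391973168
scene yel [208 182  12   6  31] [213.25806452 184.29032258] [ 0.51938334 -0.15234219  0.04095974] 0.036055782139276224 0.045173018126114205
top blue [222 209  31  30 731] [237.1751026  223.70177839] [0.56747681 0.16951864 0.03817539]
top yel [388 236   9  15  46] [391.84782609 242.82608696] [ 0.51703811 -0.27509674  0.07057689] 0.065124329688307 0.07453112026048606
top yel [342 240  10   8  23] [346.52173913 243.65217391] [ 0.51499914 -0.14949148  0.04380246] 0.030676652814406683 0.047656410030203634
top yel [384 279  21  19 105] [394.12380952 287.95238095] [ 0.3917739  -0.27094023  0.09207721] 0.08698889723378951 1.158766763601972
```

View pics/topc0.png

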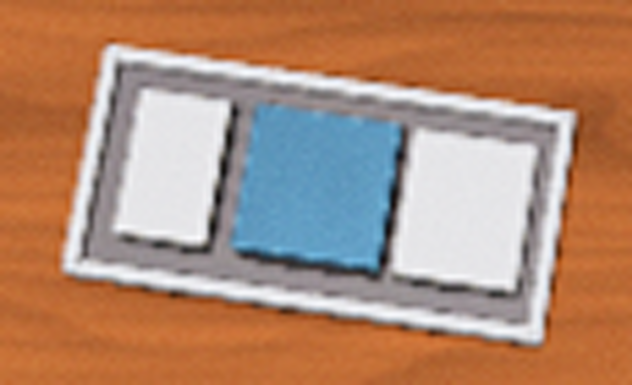

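View pics/topc1.png

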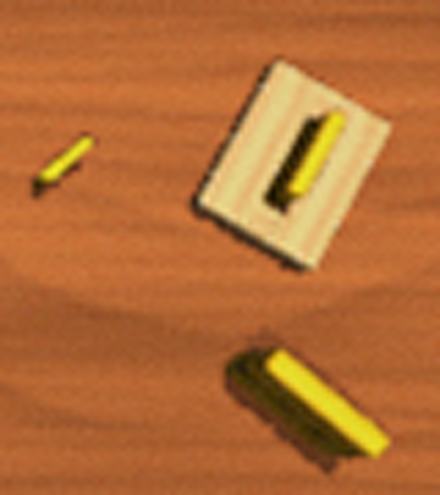

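View pics/scenec0.png

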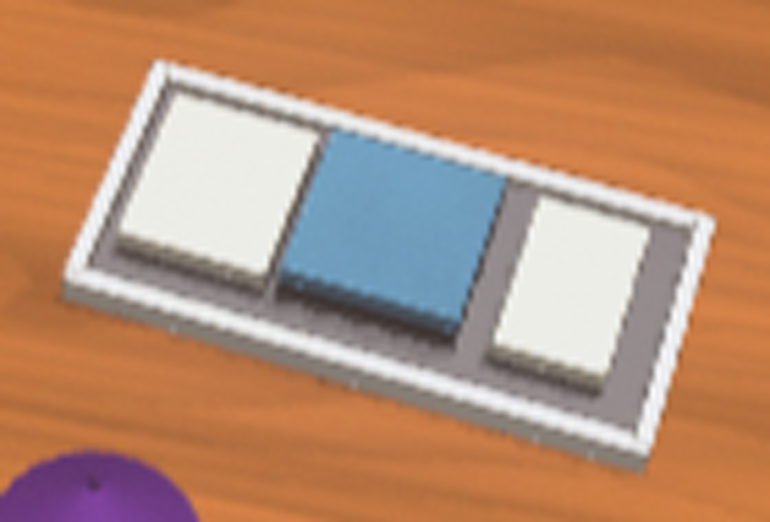

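View pics/scenec1.png

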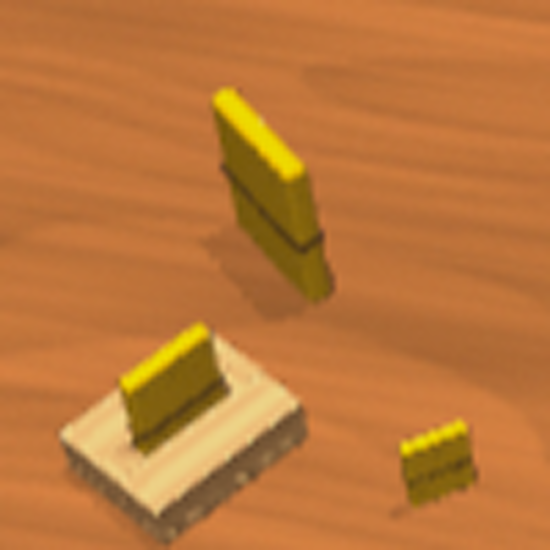

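```bash
python3 - <<'E'
from h import *
S=load("scene0");T=load("top0"); cs=(S,T)
f=lambda p,o:(np.array(p)+.5)/5.5-.5+np.array(o)
# order matched between views
D={"tray .02":([(158,62),(713,215),(648,455),(65,282)],(265,185),[(540,342),(65,272),(107,45),(575,112)],(180,190),.02),
"blue .038":([(334,128),(507,180),(455,325),(284,275)],(265,185),[(383,270),(233,248),(253,104),(403,125)],(180,190),.038),
"slim .03":([(540,195),(650,230),(606,378),(492,348)],(265,185),[(208,245),(115,233),(140,88),(232,98)],(180,190),.03),
"broad .03":([(175,93),(318,130),(265,280),(120,238)],(265,185),[(516,290),(391,273),(412,129),(538,145)],(180,190),.03),
"rack .026":([(60,438),(303,408),(160,515)],(135,105),[(392,124),(198,200),(280,58)],(335,215),.026),
"spacer .071":([(123,380),(205,327)],(135,105),[(338,113),(295,193)],(335,215),.071)}
for n,(a,oa,b,ob,z) in D.items():
    a=f(a,oa);b=f(b,ob)
    X=np.array([tri(cs,(p,q)) for p,q in zip(a,b)]); A=atz(S,a,z);B=atz(T,b,z)
    print(n,"tri z",X[:,2].round(4),"mean",X.mean(0).round(4)); print("  S",A.mean(0).round(4),"T",B.mean(0).round(4))
    for Q in(X,A,B):
        if len(Q)>=4:
            e=(Q[1]+Q[2]-Q[0]-Q[3])/2; g=(Q[2]+Q[3]-Q[0]-Q[1])/2
            print("   y-side",np.linalg.norm(e[:2]).round(4),"yaw",np.degrees(np.arctan2(-e[0],e[1])).round(2)," x-side",np.linalg.norm(g[:2]).round(4),"yaw",np.degrees(np.arctan2(g[1],g[0])).round(2))
        else: print("   ",Q.round(4).tolist())
# top-surface clouds
for n,c in(("S",S),("T",T)):
    P=cloud(c).reshape(-1,3)
    hsv=cv2.cvtColor(c["image"],cv2.COLOR_RGB2HSV).reshape(-1,3)
    m=(hsv[:,0]>22)&(hsv[:,0]<34)&(hsv[:,1]>180)&(hsv[:,2]>150)&(abs(P[:,2]-.071)<.008)&(abs(P[:,0]-.52)<.06)&(abs(P[:,1]+.276)<.06)
    r=cv2.minAreaRect(P[m][:,:2].astype(np.float32)*1000); print(n,m.sum(),r,P[m].mean(0))
E
```

```text
tray .02 tri z [0.0148 0.0173 0.0156 0.0136] mean [0.5698 0.1696 0.0153]
  S [0.5731 0.1696 0.02  ] T [0.569  0.1693 0.02  ]
   y-side 0.2602 yaw -7.05  x-side 0.1279 yaw -6.72
   y-side 0.2582 yaw -6.77  x-side 0.1284 yaw -6.61
   y-side 0.2602 yaw -7.08  x-side 0.1272 yaw -6.88
blue .038 tri z [0.0344 0.0333 0.0332 0.031 ] mean [0.5696 0.1696 0.033 ]
  S [0.5731 0.1698 0.038 ] T [0.5688 0.1689 0.038 ]
   y-side 0.0798 yaw -7.27  x-side 0.0799 yaw -5.96
   y-side 0.0775 yaw -7.58  x-side 0.0812 yaw -6.66
   y-side 0.0815 yaw -6.97  x-side 0.079 yaw -5.18
slim .03 tri z [0.0289 0.0262 0.0271 0.0264] mean [0.5803 0.249  0.0271]
  S [0.5822 0.2488 0.03  ] T [0.5798 0.2484 0.03  ]
   y-side 0.0502 yaw -5.91  x-side 0.0813 yaw -6.43
   y-side 0.0493 yaw -7.18  x-side 0.0819 yaw -6.83
   y-side 0.0506 yaw -5.58  x-side 0.0808 yaw -6.05
broad .03 tri z [0.0287 0.0303 0.0243 0.0241] mean [0.5602 0.0905 0.0269]
  S [0.5624 0.0906 0.03  ] T [0.5596 0.0906 0.03  ]
   y-side 0.0676 yaw -6.4  x-side 0.0804 yaw -6.15
   y-side 0.0665 yaw -6.07  x-side 0.0838 yaw -5.43
   y-side 0.0683 yaw -6.3  x
[... 279 characters left out ...]
.2227, 0.026], [0.5771, -0.2665, 0.026]]
    [[0.5408, -0.3293, 0.026], [0.4976, -0.2242, 0.026], [0.5755, -0.2702, 0.026]]
spacer .071 tri z [0.0722 0.068 ] mean [ 0.5189 -0.2766  0.0701]
  S [ 0.5196 -0.277   0.071 ] T [ 0.5186 -0.2757  0.071 ]
    [[0.5397, -0.2881, 0.0722], [0.4981, -0.2651, 0.068]]
    [[0.5387, -0.2898, 0.071], [0.5005, -0.2642, 0.071]]
    [[0.5396, -0.2874, 0.071], [0.4977, -0.2639, 0.071]]
S 58 ((521.3286743164062, -277.6365661621094), (12.541267395019531, 46.321903228759766), 63.468448638916016) [ 0.52187852 -0.27673155  0.07013011]
T 50 ((519.029296875, -276.361328125), (8.37157154083252, 47.55801773071289), 60.88956069946289) [ 0.51826159 -0.27572133  0.07066308]
```

Both views agree: spacer centre at (0.5195, -0.2765, top ≈0.0705), yaw about -31°. The blue tile is at (0.571, 0.1695), yaw about -6.8°, with the slim tile on the +y side. Heights check within 5 mm and sizes within 2 mm. I'll move to the pre-grasp pose.

```bash
cat > m.py <<'E'
from station import robot
from h import *
from scipy.spatial.transform import Rotation as Ro
def down(yaw):  # tool y along frame-y of yaw (or its half turn), z down
    out=[]
    for k in (0,np.pi):
        a=yaw+k; out.append((Ro.from_euler("z",a)*Ro.from_euler("x",np.pi)).as_rotvec())
    return out
def best(p,yaw):
    o=[(abs(j[5]),r) for r in down(yaw) if (j:=robot.solve_ik(p,r)) is not None]
    return min(o,key=lambda t:t[0])[1]
def snap(n,tag,crop=None,s=1):
    c=robot.camera(n); np.savez(f"{n}{tag}.npz",**{k:np.array(v) for k,v in c.items()})
    im=c["image"]
    if crop: x,y,w,h=crop; im=im[y:y+h,x:x+w]
    cv2.imwrite(f"pics/{n}{tag}.png",cv2.resize(im[:,:,::-1],None,fx=s,fy=s,interpolation=cv2.INTER_CUBIC)); return c
def st():
    s=robot.sense(); print("t",round(s["time"],2),"tcp",s["tool_pos"].round(4),"F",s["wrist_force"].round(2),"M",s["wrist_torque"].round(3),"open",round(s["opening"],4),"j",s["joint_positions"].round(2)); return s
E
python3 - <<'E'
from m import *
yaw=np.radians(-31); r=best([.5195,-.2765,.2],yaw)
robot.move_ptp([.5195,-.2765,.2],r); st()
robot.servo_line([.5195,-.2765,.105],0.2); st()
snap("top","1",(335,200,100,100),5.5); snap("scene","1",(120,80,110,110),5.5)
E
```

```text
t 3.38 tcp [ 0.5198 -0.2759  0.2   ] F [ 0.39  0.47 -0.08] M [ 0.025  0.211 -0.01 ] open 0.0952 j [-0.58 -0.    1.81  0.    1.34  1.53]
t 4.0 tcp [ 0.5201 -0.2767  0.1058] F [-0.57  0.51 -0.03] M [0.02  0.225 0.004] open 0.0954 j [-0.58  0.08  1.89 -0.    1.17  1.53]
```

View pics/top1.png

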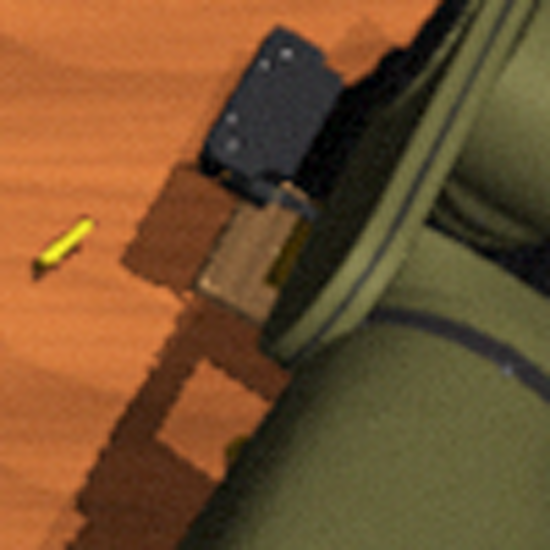

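View pics/scene1.png

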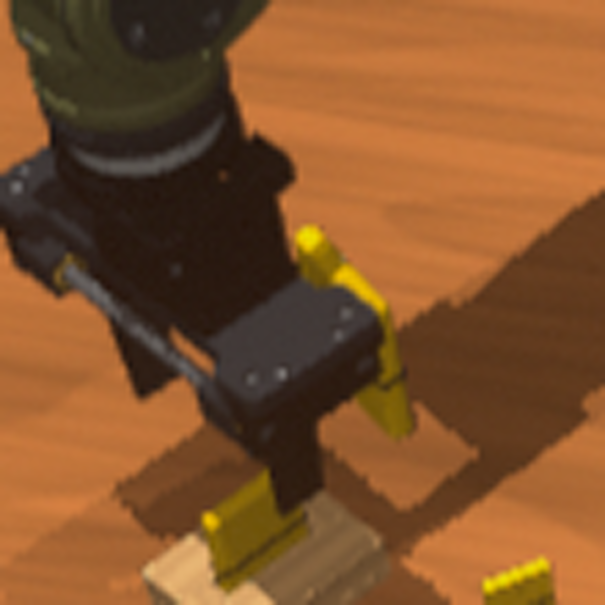

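The scene view shows the open fingers straddling the spacer (crop pixel 255,525), clear of the big decoy. I'll descend, grasp gently and lift.

```bash
python3 - <<'E'
from m import *
robot.servo_line([.5195,-.2765,.041],0.1); st()
robot.grasp(20); s=st()
robot.servo_line([.5195,-.2765,.075],0.08); st()
robot.servo_line([.5195,-.2765,.2],0.25); st()
snap("scene","2",(120,50,110,110),5.5)
E
```

```text
t 4.89 tcp [ 0.5199 -0.2768  0.0414] F [-0.13 -0.15  0.52] M [-0.012  0.19   0.062] open 0.0952 j [-0.58  0.16  1.92 -0.    1.06  1.53]
t 6.17 tcp [ 0.5195 -0.2765  0.041 ] F [0.72 1.   0.61] M [ 0.078  0.202 -0.036] open 0.0099 j [-0.58  0.16  1.92  0.    1.06  1.53]
t 6.75 tcp [ 0.5198 -0.2767  0.0757] F [ 0.63  0.15 -1.06] M [0.031 0.177 0.009] open 0.0096 j [-0.58  0.12  1.9   0.    1.12  1.53]
t 7.4 tcp [ 0.5187 -0.276   0.1983] F [ 0.02 -0.91 -1.27] M [0.07  0.171 0.004] open 0.0096 j [-0.58 -0.    1.81 -0.    1.34  1.53]
```

View pics/scene2.png

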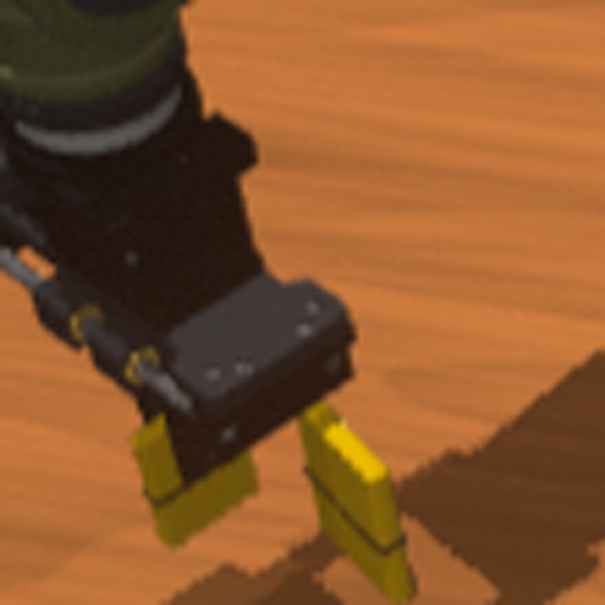

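The spacer is held upright (crop 195,490, opening 9.6 mm). I'll carry it above the gap and check.

```bash
python3 - <<'E'
from m import *
g=[.5766,.2167]; r=best([*g,.2],np.radians(-6.8))
robot.move_ptp([*g,.2],r); st()
robot.servo_line([*g,.09],0.2); st()
snap("top","3",(180,170,130,100),5.5); snap("scene","3",(270,120,140,140),4.2)
E
```

```text
t 9.76 tcp [0.5766 0.2163 0.1997] F [-0.69 -0.32 -0.12] M [0.037 0.031 0.088] open 0.0095 j [ 0.27  0.06  1.74 -0.    1.34 -1.18]
t 10.46 tcp [0.5775 0.2167 0.0911] F [ 0.26 -0.4   0.15] M [ 0.059  0.013 -0.022] open 0.0097 j [ 0.27  0.16  1.83 -0.    1.15 -1.18]
```

View pics/top3.png

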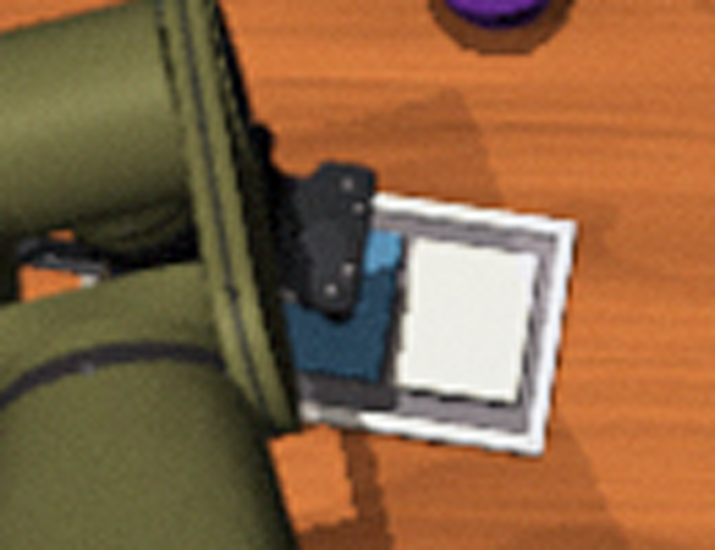

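View pics/scene3.png

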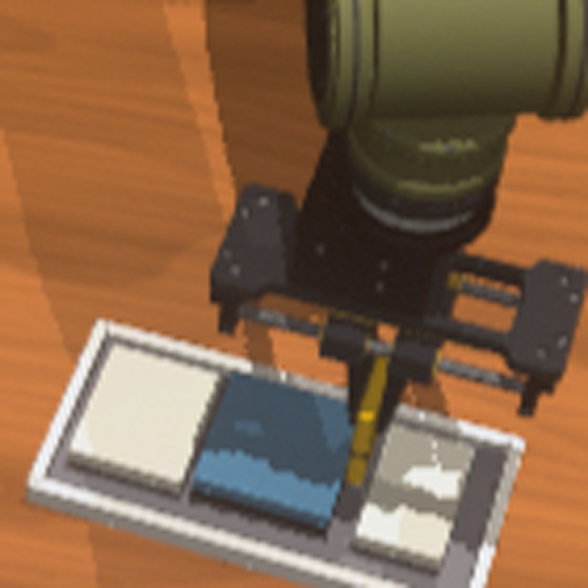

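```bash
python3 - <<'E'
from h import *
S=load("scene3"); y=np.radians(-6.8); R=np.array([[np.cos(y),-np.sin(y)],[np.sin(y),np.cos(y)]])
p=np.array([.5772,.2167])
X=[[*(p+R@[.025,s*.005]),z] for z in(.0555,.12) for s in(-1,1)]
q=(proj(S,X)-[270,120]+.5)*4.2-.5; print(q.round(1))
G=[[*(np.array([.571,.1695])+R@[x,yy]),z] for x,yy,z in((.04,.04,.038),(-.04,.04,.038),(.04,.055,.03),(-.04,.055,.03),(.04,-.04,.038))]
qg=(proj(S,G)-[270,120]+.5)*4.2-.5; print(qg.round(1))
im=S["image"][120:260,270:410,::-1]; k=7; im=cv2.resize(im,None,fx=k/1.,fy=k/1.,interpolation=cv2.INTER_CUBIC)
for v,col in((X,(0,0,255)),(G,(0,255,0))):
    for a in (proj(S,v)-[270,120]+.5)*k-.5: cv2.circle(im,tuple(int(t) for t in a.round()),3,col,1)
cv2.imwrite("pics/ov3.png",im[400:980,280:880])
E
```

```text
[[345.1 481.3]
 [362.7 486.3]
 [358.3 413.8]
 [376.7 419. ]]
[[330.4 517.9]
 [366.9 407. ]
 [355.1 533.3]
 [390.7 422.1]
 [192.3 477.9]]
```

View pics/ov3.png

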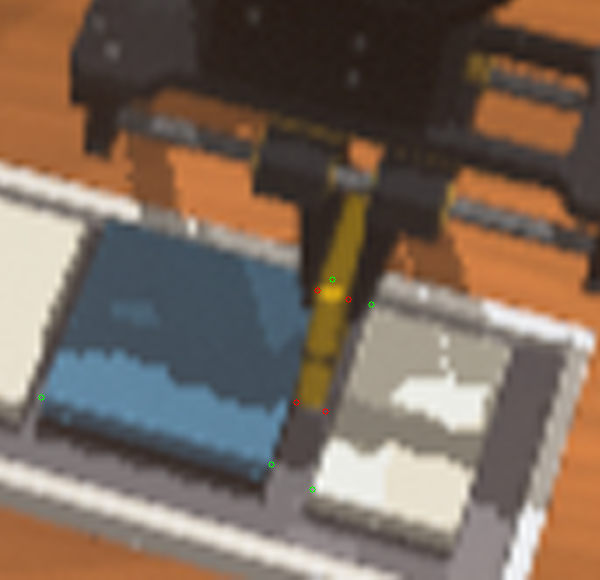

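The overlay puts the held spacer's foot (crop 313,408) within about 0.7 mm of prediction. The predicted gap edges (271,464) and (313,488) lie on the visible ones. I'll insert with force checks.

```bash
python3 - <<'E'
from m import *
g=[.5766,.2164]
robot.servo_line([*g,.076],0.08); s0=st(); b=s0["wrist_force"]
for z in (.072,.068,.064,.060,.056,.052,.049,.047,.046,.045,.0445):
    robot.servo_line([*g,z],0.04); s=st()
    d=s["wrist_force"]-b
    if abs(d).max()>5: print("contact",d); break
E
```

```text
t 10.88 tcp [0.576  0.2162 0.0752] F [-0.02 -0.08 -0.14] M [ 0.025 -0.008  0.036] open 0.01 j [ 0.27  0.17  1.84  0.    1.13 -1.18]
t 11.13 tcp [0.5764 0.2164 0.0717] F [ 0.68  0.44 -1.04] M [ 0.011 -0.033  0.01 ] open 0.0094 j [ 0.27  0.18  1.84  0.    1.12 -1.18]
t 11.38 tcp [0.5764 0.2163 0.0676] F [ 0.57 -1.08  0.35] M [0.007 0.002 0.009] open 0.0099 j [ 0.27  0.18  1.85 -0.    1.11 -1.18]
t 11.63 tcp [0.5763 0.2163 0.0635] F [ 0.01 -0.21 -0.75] M [ 0.024 -0.024 -0.016] open 0.01 j [ 0.27  0.19  1.85  0.    1.11 -1.18]
t 11.88 tcp [0.5763 0.2163 0.0596] F [ 1.12 -0.57 -0.26] M [ 0.029 -0.021  0.018] open 0.0097 j [ 0.27  0.19  1.85  0.    1.1  -1.18]
t 12.13 tcp [0.5763 0.2163 0.0555] F [ 0.11 -0.51 -0.32] M [ 0.046  0.024 -0.025] open 0.01 j [ 0.27  0.2   1.85  0.    1.09 -1.18]
t 12.38 tcp [0.5763 0.2163 0.0516] F [ 0.88 -0.09 -0.58] M [ 0.032  0.05  -0.031] open 0.0101 j [ 0.27  0.2   1.85  0.    1.09 -1.18]
t 12.63 tcp [0.5764 0.2163 0.0487] F [ 0.13 -0.26 -0.78] M [0.044 0.022 0.006] open 0.0095 j [ 0.27  0.2   1.85  0.    1.08 -1.18]
t 12.88 tcp [0.5765 0.2164 0.0468] F [-0.06  0.46 -1.13] M [0.061 0.001 0.014] open 0.0099 j [ 0.27  0.21  1.86 -0.    1.08 -1.18]
t 13.13 tcp [0.5766 0.2164 0.0459] F [ 0.47 -0.43 -0.3 ] M [ 0.015 -0.027  0.002] open 0.0102 j [ 0.27  0.21  1.86  0.    1.08 -1.18]
t 13.38 tcp [0.5766 0.2164 0.045 ] F [-0.66 -0.64 -0.58] M [-0.018 -0.078 -0.018] open 0.0102 j [ 0.27  0.21  1.86 -0.    1.08 -1.18]
t 13.63 tcp [0.5767 0.2164 0.045 ] F [-1.6   0.36  3.23] M [-0.071  0.437  0.014] open 0.0101 j [ 0.27  0.21  1.86 -0.    1.08 -1.18]
```

It went in freely and touched the floor at TCP z=0.045, exactly as predicted (+3 N). Now I'll release and withdraw.

```bash
python3 - <<'E'
from m import *
g=[.5766,.2164]
robot.open_gripper(); st()
robot.servo_line([*g,.06],0.05)
robot.servo_line([*g,.125],0.2); st()
robot.hold(.4)
robot.grasp(20); st()
snap("scene","4",(270,120,140,140),4.2); snap("top","4",(170,160,130,100),5.5)
E
```

```text
t 15.05 tcp [0.5766 0.2164 0.0445] F [-1.76  0.29  0.04] M [ 0.018 -0.01  -0.02 ] open 0.095 j [ 0.27  0.21  1.86 -0.    1.07 -1.18]
t 15.98 tcp [0.5766 0.2164 0.1249] F [0.02 0.32 0.47] M [-0.003 -0.023  0.009] open 0.0952 j [ 0.27  0.12  1.81  0.    1.21 -1.18]
t 17.9 tcp [0.5766 0.2164 0.125 ] F [ 0.18 -0.48 -0.02] M [ 0.066 -0.003  0.059] open 0.0005 j [ 0.27  0.12  1.81  0.    1.21 -1.18]
```

View pics/scene4.png

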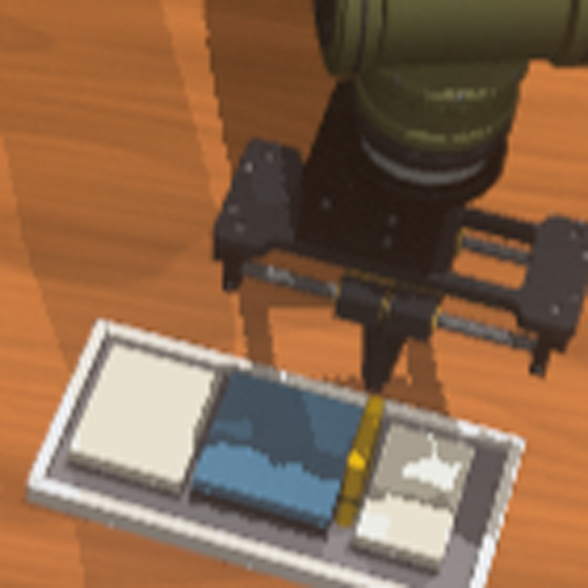

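```bash
python3 - <<'E'
from h import *
S=load("scene4");P=cloud(S)
m=(abs(P[...,0]-.5766)<.1)&(abs(P[...,1]-.2164)<.13)&(P[...,2]>.08)&(P[...,2]<.35)
y=np.radians(-6.8);Q=P[m];ly=-np.sin(y)*(Q[:,0]-.5766)+np.cos(y)*(Q[:,1]-.2164)
for a in np.arange(-.1,.1,.01):
    k=(ly>=a)&(ly<a+.01)
    if k.sum()>3: print(a.round(2),k.sum(),np.percentile(Q[k,2],3).round(3))
# spacer and blue
hsv=cv2.cvtColor(S["image"],cv2.COLOR_RGB2HSV)
k=(hsv[...,0]>20)&(hsv[...,0]<34)&(hsv[...,1]>200)&(abs(P[...,0]-.5766)<.06)&(abs(P[...,1]-.2164)<.04)&(P[...,2]<.09)
q=P[k]; print(k.sum(),q.max(0),q.min(0)); t=q[q[:,2]>.068]; print(len(t),t.mean(0),cv2.minAreaRect(t[:,:2].astype(np.float32)*1000))
E
```

```text
-0.1 10 0.241
-0.09 156 0.216
-0.08 170 0.21
-0.07 147 0.217
-0.06 98 0.215
-0.05 233 0.219
-0.04 197 0.218
-0.03 232 0.214
-0.02 245 0.187
-0.01 301 0.136
-0.0 288 0.142
0.01 267 0.212
0.02 236 0.214
0.03 165 0.216
0.04 97 0.215
0.05 103 0.215
0.06 158 0.218
0.07 186 0.209
0.08 140 0.227
27 [0.60171241 0.21922875 0.07649863] [0.5550531  0.20886574 0.06735229]
26 [0.58356295 0.21449078 0.07386298] ((578.64306640625, 215.33839416503906), (7.789581298828125, 47.293724060058594), 81.78800964355469)
```

View pics/top4.png

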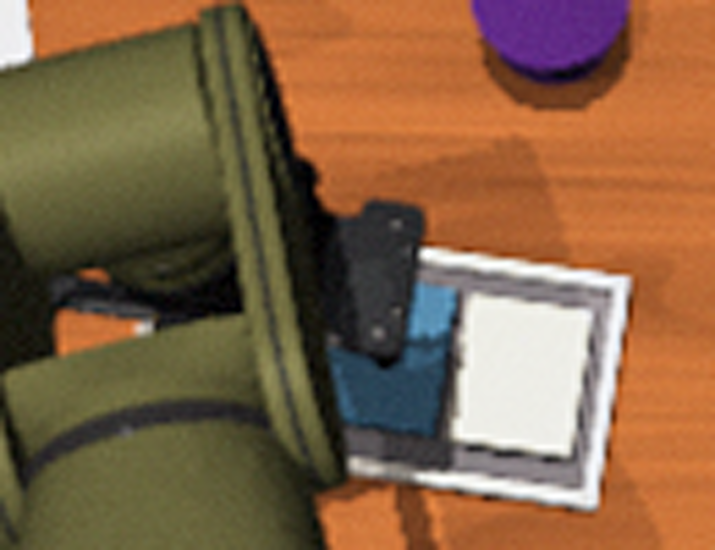

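The spacer stands upright in the wide gap (scene crop 360,460; measured top z≈0.074, yaw ≈-8°). Gripper parts clear its top by over 35 mm in the press pose. Next is pressing the tile.

```bash
python3 - <<'E'
from m import *
g=[.571,.1695]
robot.servo_line([*g,.125],0.15); robot.servo_line([*g,.045],0.12); s=st()
fz=[]
for _ in range(5): robot.hold(.04); fz.append(robot.sense()["wrist_force"][2])
b=np.mean(fz); print("bias",b)
z=.041
while z>.024:
    robot.servo_line([*g,z],0.02)
    f=np.mean([robot.sense()["wrist_force"][2]])-b; s=robot.sense()
    print(round(z,4),s["tool_pos"][2].round(4),round(f,1),round(s["time"],2))
    if f>17: break
    z-= .001 if z>.0305 else .0004
st(); robot.hold(.5); st()
snap("scene","5",(270,120,140,140),4.2)
E
```

```text
t 19.28 tcp [0.5717 0.1698 0.0457] F [ 0.1  -0.21  0.54] M [ 0.013 -0.001  0.013] open 0.0007 j [ 0.2   0.17  1.9   0.    1.07 -1.25]
bias 0.05137954264055504
0.041 0.0407 -0.1 19.84
0.04 0.0399 0.6 20.09
0.039 0.0389 -0.5 20.34
0.038 0.0383 2.7 20.59
0.037 0.0374 3.5 20.84
0.036 0.0363 5.0 21.09
0.035 0.0353 5.4 21.34
0.034 0.0344 7.0 21.59
0.033 0.0336 6.3 21.84
0.032 0.0326 7.9 22.09
0.031 0.0318 8.1 22.34
0.03 0.0309 8.5 22.59
0.0296 0.0306 9.5 22.84
0.0292 0.0303 8.7 23.09
0.0288 0.0302 11.5 23.34
0.0284 0.0302 13.7 23.59
0.028 0.0302 15.2 23.84
0.0276 0.0302 16.8 24.09
0.0272 0.0302 18.8 24.34
t 24.34 tcp [0.5714 0.1696 0.0302] F [-7.52 -1.56 18.84] M [-0.356  1.575  0.024] open 0.0003 j [ 0.2   0.19  1.91 -0.    1.04 -1.25]
t 24.84 tcp [0.5714 0.1696 0.0302] F [-8.4  -1.86 19.17] M [-0.366  1.557 -0.01 ] open 0.0004 j [ 0.2   0.19  1.91 -0.    1.04 -1.25]
```

View pics/scene5.png

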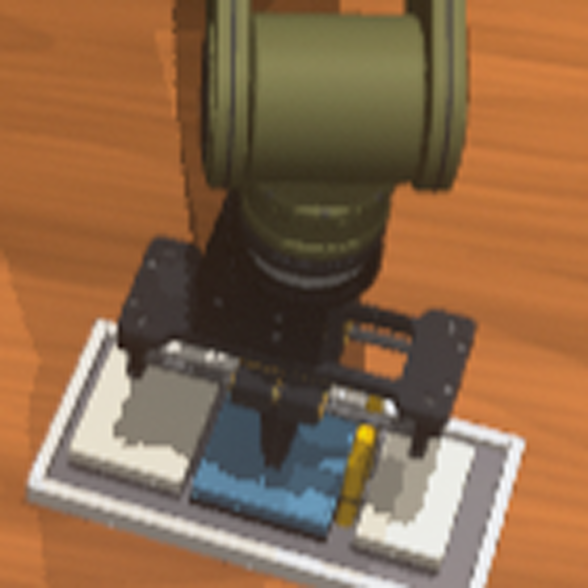

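The picture shows the fingertips in the middle of the tile (278,465), which is down flush, and the spacer still upright in its gap (355,475). Force is steady at 19 N on the stop. I'll compare the bystanders with the first picture and then hand in.

```bash
python3 - <<'E'
from m import *
a=load("scene0")["image"].astype(int);b=load("scene5")["image"].astype(int)
for n,(u,v) in {"dish":(435,209),"tape":(203,269),"house":(282,288),"jar":(151,237)}.items():
    d=abs(a-b)[v-22:v+22,u-22:u+22].max(-1); print(n,"changed px",(d>60).sum())
st(); robot.hand_in()
E
```

```text
dish changed px 0
tape changed px 0
house changed px 0
jar changed px 0
t 24.89 tcp [0.5714 0.1696 0.0302] F [-9.09 -2.41 19.04] M [-0.32   1.594  0.019] open 0.0002 j [ 0.2   0.19  1.91 -0.    1.04 -1.25]
the job is handed in; nothing more can be done
```

I took the yellow spacer from the rack and slid it into the wide gap on the tray's +y side. I let go of it there, then pressed the blue tile down with closed fingertips and handed in at 24.9 s, still holding it down.

**Spacer:** it went in without touching the sides and met the floor at the predicted height. After release its top measured 74 mm (75 mm expected), turned about 1° from the gap, and the last picture shows it still upright.

**Blue tile:** it stopped with the fingertips at 30.2 mm, flush with the white tiles. The push was steady at about 19 N downward, with about 9 N sideways because the commanded target lies below the stop.

**Bystanders:** the areas around the dish, tape, house and jar are unchanged from the first picture.

**Disagreements:** the two cameras differed by 3–4 mm in x and by under 1 mm in y for the tray. Heights found from the two views for the tray and tiles came out up to 7 mm low, so I used the depth readings and the given heights. The floor and tile contacts confirmed them. The top camera's view of the gap was blocked by the arm after placing, so the final check of the spacer is from the scene camera only.

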